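# Chase the clamp thread of a shoe jack with a hand-cranked tap

## Task

Clean out the thread in the shoe jack's boss with the tap that stands in it: crank it by the red knob half a turn forward (clockwise from above), then a quarter turn back to break the dirt, and repeat until you feel it stop at the bottom of the hole on a forward stroke. Do not force it, since the thin tap snaps if pushed hard against the bottom; then back it off a quarter turn, let go, and leave the other things on the bench alone.

Things in the scene. Friction and masses are not known exactly. Their poses are not given: they have to be found in the camera images.
- jack: Shoe jack bolted to the bench: steel base plate 160 x 110 x 12 mm, round green boss 52 mm across with its top 100 mm above the bench, and, along its own +x, a sprung rod ending in a cork pad 113 mm from the boss axis, 92 mm high. Origin on the boss axis, at the bench. Place and yaw vary.
- axis (a point): Point on the vertical turning axis of the brass tap that stands in the boss, level with the middle of the red knob (about 168 mm above the bench at the start, sinking 3 mm per forward turn with the tap and crank).
- knob (a point): Middle of the red crank knob, an upright cylinder 24 mm across, 45 mm tall, 70 mm from the axis. It spins freely on its pin, so a gripper can carry it round at constant yaw. The steel crank arm under it (16 mm wide) has its top 25 mm below this point; a counterweight reaches 64 mm out on the opposite side, below the knob. Forward is clockwise from above.
- tap (a joint): Turn of the tap in its thread, rad, growing clockwise from above (forward, in). It starts between 0 and 0.5. The exact depth of the hole is not given: somewhere between 0.82 and 1.0 turn forward of the start the tap meets the solid bottom and turns no farther. The thread drags at about 0.2 N m (3 N at the knob) either way.
- windup (a joint): Elastic twist of the tap's shank between tap and crank, rad, 0 unloaded, positive when the crank is pushed forward; 5 N m per rad (1 N at the knob is 0.014 rad). Free running is about 0.04; the tap snaps beyond 0.18 either way (13 N at the knob). At the bottom the twist keeps rising as the crank is pushed on: 0.09 to 0.14 (6 to 10 N) is a sure, safe feel of the bottom.
- last: Bystander: loose green plastic shoe last, 173 mm long, 76 mm wide, 75 mm high, origin under it, 65 mm from its heel end.
- tin: Bystander: loose open aluminium tin, 72 mm across, 35 mm high, origin under its centre.
- wax: Bystander: loose amber glass jar with brass cap, 52 mm across, 65 mm high, origin under its centre.
Mind the look-alikes: they are no part of the job. Of the things like the jack, leave any that is orange, purple or white; of the rest the smaller one is meant.

How it is judged:
By the outcome, as a careful person would: the job done as asked, in the order asked, and still so for the second after the job is handed in, with the robot touching nothing.
It also fails if it takes over 72 s, if anything falls off the work surface, if the arm or the gripper's body presses on something with over 40 N, if the wrist force passes 120 N, or if a joint passes its speed limit or range.

## Robot

A 6-joint arm with a two-finger parallel gripper is mounted at the origin on the work surface. World frame = base frame: x ahead of the robot, y to its left, z up, the work surface at z = 0. Lengths are in m, angles in rad, forces in N, time in s.
With the tool pointing down it reaches from about 0.25 to 0.8 m from the base axis. Payload 3.9 kg.
Tool frame: the origin (TCP) lies on the centre line of the jaws, within the pads' length; the fingertips stand 25 mm ahead of it and the grasp point (between the pads) lies 6 mm ahead of it; z points along the fingers, y is the line along which they close (so a half turn about z gives the same grasp; the last joint's range is limited). The gripper opens to 85 mm and grips with 20 to 120 N. Pads are 22 mm wide; open, the fingers measure 114 mm over their backs; the gripper's body (76 mm by 85 mm) begins 54 mm behind the grasp point. The pads swing forward as they close: fully open they stand 13 mm farther back than shut.
Start: joints at [1.343, 0.26, -0.138, 1.173, 0, 1.571], TCP at [0.119, 0.511, 0.235] pointing down, gripper open.
Joint ranges: [-2.78, 2.78], [-0.83, 1.72], [-1.28, 1.37], [-1.9, 2.12], [-1.57, 1.48], [-3.14, 3.14]. Speed limits (rad/s): [2.57, 2.57, 3.14, 3.14, 3.14, 3.14].

## Interface

Orientations are given as a unit quaternion [w, x, y, z].
In Python, from station import bot, kin, cams, order, status gives the robot as it stands. The module is installed in compiled form; this text tells all that it offers. Calls block until the motion is done:
- bot.move_pose(position, orientation): joint-space move of the TCP to a pose.
- bot.move_straight(position, orientation=None, rate=0.15): straight line of the TCP; orientation=None keeps the orientation; rate is the mean speed in m/s.
- bot.move_joints(angles): joint-space move.
- bot.gripper_to(opening): finger opening in m; the grip force is fixed at half the most; returns when the fingers have stopped.
- bot.wait(seconds).
- kin.inverse_kinematics(position, orientation): joint angles nearest the present ones, or None.
- cams.snapshot(name): name is "side" or "top" or "wrist"; returns a dict with "img" (384x512x3 uint8, red, green, blue), "camera_matrix" (3x3 intrinsics, pixels), "k1" (the pictures are not rectified: a ray, as slopes to the right and down, at radius r is drawn at 1 + k1 r^2 times it, then the intrinsics apply), "position" and "attitude" of the camera in the world. Camera axes: x right, y up, looking along -z (the intrinsics and any distortion apply to the point x, -y, -z); pixel columns grow to the right and rows downward; lengths in m; the calibration is good to about 2 mm. A picture is of the moment at which its call begins. There is no depth.
A pose or a line that the arm cannot do raises bot.MotionError and nothing moves.
- order.hand_in(): hands the job in; it is judged then, once.
Readings, each from a call of its own:
- status.current_time(): time.
- status.current_q(): joint angles.
- status.current_dq(): joint speeds.
- status.current_joint_torque(): joint torques, N m.
- status.current_ee_pos(): TCP position.
- status.current_tcp_rot(): TCP orientation.
- status.current_ft_force(): force on the tool from outside, world axes, zero at the start.
- status.current_moment(): the same for the moment, N m.
- status.current_opening(): finger opening in m.
- status.current_grasp_force(): force on a finger pad.
Only numpy, scipy, OpenCV 4.12 (cv2) and the standard library are available. Lean on these libraries where they do the work, as an engineer would, in place of code of your own. Each camera call takes 0.05 s, during which the arm holds its last target. There are 200 camera calls.

## Working session

There is one attempt and no reset: what is moved stays moved. The work goes in short steps, each a Python script; the robot and the scene stay as the last script left them, time stands still between calls to the robot, and variables do not carry over. Pictures are saved under pics/ and viewed, at most 10 in all, crops included, and the job is handed in when it is done.

```bash
mkdir -p pics; cat > h.py <<'E'
import numpy as np, cv2
from station import bot, kin, cams, order, status
from scipy.spatial.transform import Rotation as R
def rot(q): return R.from_quat([q[1],q[2],q[3],q[0]]).as_matrix()
def att(s):
    a=np.array(s['attitude']); return a if a.shape==(3,3) else rot(a)
def ray(s,u,v):
    K=np.array(s['camera_matrix']); d=np.array([(u-K[0,2])/K[0,0],(v-K[1,2])/K[1,1]]); p=d.copy()
    for _ in range(30): p=d/(1+s['k1']*(p@p))
    r=att(s)@np.array([p[0],-p[1],-1]); return np.array(s['position']),r/np.linalg.norm(r)
def proj(s,P):
    K=np.array(s['camera_matrix']); c=att(s).T@(np.array(P)-s['position']); p=np.array([c[0],-c[1]])/-c[2]
    p=p*(1+s['k1']*(p@p)); return K[0,0]*p[0]+K[0,2],K[1,1]*p[1]+K[1,2]
def tri(l):
    A=np.zeros((3,3));b=np.zeros(3)
    for s,u,v in l:
        o,r=ray(s,u,v);M=np.eye(3)-np.outer(r,r);A+=M;b+=M@o
    return np.linalg.solve(A,b)
def atz(s,u,v,z):
    o,r=ray(s,u,v); return o+r*(z-o[2])/r[2]
def save(s,n): cv2.imwrite('pics/'+n,s['img'][:,:,::-1])
E
python3 - <<'E'
from h import *
import pickle
S={n:cams.snapshot(n) for n in('side','top','wrist')}
pickle.dump(S,open('s0.pkl','wb'))
for n in S: print(n,S[n]['position'],S[n]['attitude'],S[n]['k1'])
print(S['top']['camera_matrix'],status.current_tcp_rot(),status.current_time())
save(S['side'],'side0.png');save(S['top'],'top0.png')
E
```

```text
side [ 0.39958781 -0.78959448  0.61835218] [ 0.86640769  0.49296736 -0.0388644  -0.06935739] -0.12490762622308209
top [0.40673062 0.06949114 1.53295494] [ 0.71691948  0.02549114 -0.02844673 -0.69610879] -0.05057283442501977
wrist [0.04327937 0.52766735 0.37321501] [ 0.7740136  -0.11939124 -0.09330236  0.61477097] -0.025927959607999266
[[497.34898246   0.         249.96303904]
 [  0.         497.34898246 197.76797845]
 [  0.           0.           1.        ]] [-8.44398163e-05  1.13615900e-01  9.93524468e-01 -7.43294578e-04] 0.15
```

View pics/side0.png

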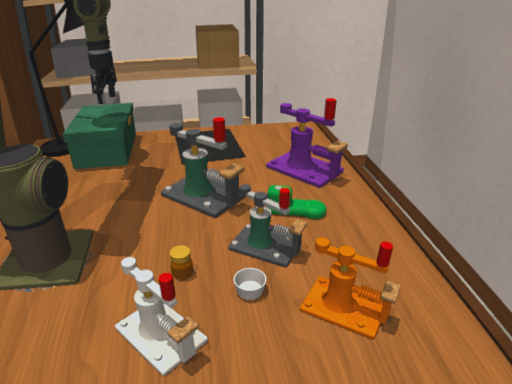

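View pics/top0.png

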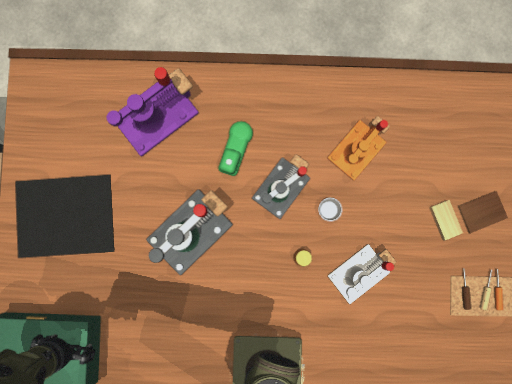

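Side view: candidates for the jack are the big green-boss one (200,180), the smaller green-boss one (260,235), purple (305,150), orange (345,290) and white (155,320). In the top view these are at (190,230), (282,186), (155,115), (358,150) and (362,272). The one meant is the smaller green one, with its red knob at side (284,198) and top (303,171).

```bash
python3 - <<'E'
from h import *
import pickle
S=pickle.load(open('s0.pkl','rb'))
def red(s,u,v,w=16):
    im=s['img'].astype(int); m=(im[:,:,0]>110)&(im[:,:,1]<60)&(im[:,:,2]<60)
    ys,xs=np.nonzero(m); k=(abs(xs-u)<w)&(abs(ys-v)<w); xs=xs[k];ys=ys[k]
    return (xs.min()+xs.max())/2,(ys.min()+ys.max())/2,xs.mean(),ys.mean(),xs.min(),xs.max(),ys.min(),ys.max()
a=red(S['side'],284,198);b=red(S['top'],303,171);print(a,b)
print('knob',tri([(S['side'],a[2],a[3]),(S['top'],b[2],b[3])]))
a=S['side']['img'][150:275,215:335];b=S['top']['img'][140:230,240:325]
c=np.hstack([cv2.resize(a,(400,400),interpolation=2),cv2.resize(b,(400,400),interpolation=2)])
cv2.imwrite('pics/crop.png',c[:,:,::-1])
E
```

```text
(np.float64(284.5), np.float64(197.5), np.float64(283.7086092715232), np.float64(197.25165562913907), np.int64(280), np.int64(289), np.int64(188), np.int64(207)) (np.float64(301.0), np.float64(172.0), np.float64(300.3333333333333), np.float64(172.88888888888889), np.int64(298), np.int64(304), np.int64(170), np.int64(174))
knob [ 0.58574394 -0.07217257  0.16856877]
```

View pics/crop.png

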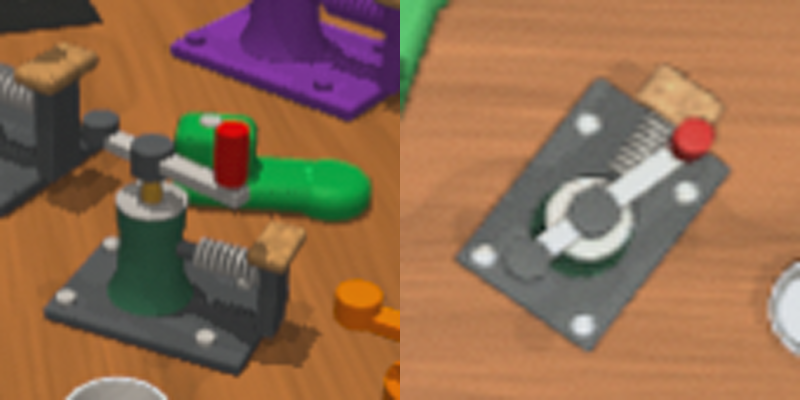

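The crop confirms the choice: a green boss with a brass tap, the hub at top ≈(281,187) and the red knob at ≈(302,171). Next I'll go above the knob and refine with the wrist camera.

```bash
cat >> h.py <<'E'
def down(yaw):  # tool z down, tool y along direction yaw in the plane
    y=np.array([np.cos(yaw),np.sin(yaw),0]);z=np.array([0,0,-1.]);x=np.cross(y,z)
    q=R.from_matrix(np.c_[x,y,z]).as_quat(); return [q[3],q[0],q[1],q[2]]
E
python3 - <<'E'
from h import *
import pickle
S=pickle.load(open('s0.pkl','rb'))
k=tri([(S['side'],284.5,197.5),(S['top'],302.2,171.5)]);k2=atz(S['top'],302.3,171,.19)
h=tri([(S['side'],260.6,195.5),(S['top'],281.2,187.2)]);h2=atz(S['top'],281.2,187.2,.155)
print(k,k2,h,h2,np.linalg.norm(k2[:2]-h2[:2]))
th=np.arctan2(*(k2-h2)[1::-1]);print('th',th)
best=None
for yaw in (th,th+np.pi):
    for z in (.30,.17):
        try:
            q=kin.inverse_kinematics([k2[0],k2[1],z],down(yaw));print(yaw,z,q)
        except Exception as e: print(e);q=None
    if q is not None and (best is None or abs(q[5])<best[0]): best=(abs(q[5]),yaw)
bot.move_pose([k2[0],k2[1],.32],down(best[1]))
W={}
for i,(dx,dy) in enumerate([(0,0),(-.05,.06)]):
    if i: bot.move_straight([k2[0]+dx,k2[1]+dy,.32])
    bot.wait(.1)
    W[i]=cams.snapshot('wrist');save(W[i],f'w{i}.png')
    print(W[i]['position'],[proj(W[i],p) for p in (k2,h2)])
pickle.dump((W,k2,h2,best[1]),open('w.pkl','wb'))
cv2.imwrite('pics/wb.png',cv2.resize(np.hstack([W[0]['img'],W[1]['img']]),(800,300))[:,:,::-1])
print(status.current_time(),status.current_ft_force(),status.current_ee_pos())
E
```

```text
[ 0.58795997 -0.0767576   0.17067509] [ 0.58675685 -0.0749251   0.19      ] [ 0.54453447 -0.02127178  0.14712982] [ 0.54422675 -0.02081693  0.155     ] 0.06882226010147618
th -0.9046381750247954
-0.9046381750247954 0.3 [-0.12700629  0.3623694   0.17826981  1.38669674  0.          2.34842822]
-0.9046381750247954 0.17 [-0.12700629  0.4057325  -0.09436124  1.07070258  0.          2.34842822]
2.2369544785649977 0.3 [-0.12700629  0.3623694   0.17826981  1.38669674  0.         -0.79316444]
2.2369544785649977 0.17 [-0.12700629  0.4057325  -0.09436124  1.07070258  0.         -0.79316444]
[ 0.5260476  -0.12236319  0.45882227] [(np.float64(257.1366716135118), np.float64(184.2933289973753)), (np.float64(320.13643884518274), np.float64(175.48846870141952))]
[ 0.47659441 -0.06351498  0.458754  ] [(np.float64(179.05423819823721), np.float64(186.84822616095641)), (np.float64(250.18288471018963), np.float64(177.6676099015813))]
3.7833 [ 0.83742735  0.51592109 -0.26462362] [ 0.53743709 -0.01554144  0.31981061]
```

View pics/wb.png

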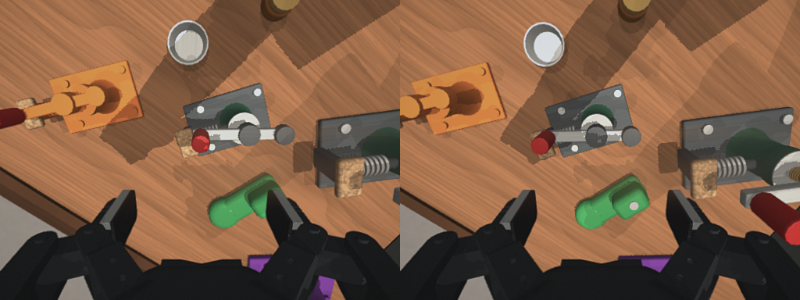

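Wrist views: the knob's top is at about (257,181) in the first frame and (181,186) in the second, and the hub is at (319,172) and (250,172). Both agree with the estimate. The last, tin and neighbouring jacks are clear. I'll zoom in once for accurate centres.

```bash
python3 - <<'E'
from h import *
import pickle
W,k,h,yaw=pickle.load(open('w.pkl','rb'))
c=[]
for i,(x0,y0) in enumerate([(235,150),(160,150)]):
    im=W[i]['img'];c.append(cv2.resize(im[y0:y0+50,x0:x0+110],(770,350),interpolation=cv2.INTER_CUBIC)[:299])
    a=im.astype(int);m=(a[:,:,0]>90)&(a[:,:,1]<70)&(a[:,:,2]<70)
    ys,xs=np.nonzero(m[150:205,x0:x0+50]);print(xs.min()+x0,xs.max()+x0,ys.min()+150,ys.max()+150,xs.mean()+x0,ys.mean()+150)
    for z in(.19,.145): print(z,proj(W[i],[k[0],k[1],z]))
cv2.imwrite('pics/z.png',np.vstack(c)[:,:,::-1])
E
```

```text
238 268 152 195 256.31893004115227 180.5576131687243
0.19 (np.float64(257.1366716135118), np.float64(184.29332899737534))
0.145 (np.float64(257.16886615227054), np.float64(173.2680304068644))
167 199 154 203 178.83833718244804 186.0461893764434
0.19 (np.float64(179.05423819823721), np.float64(186.84822616095641))
0.145 (np.float64(189.45988909460272), np.float64(175.51882404669107))
```

View pics/z.png

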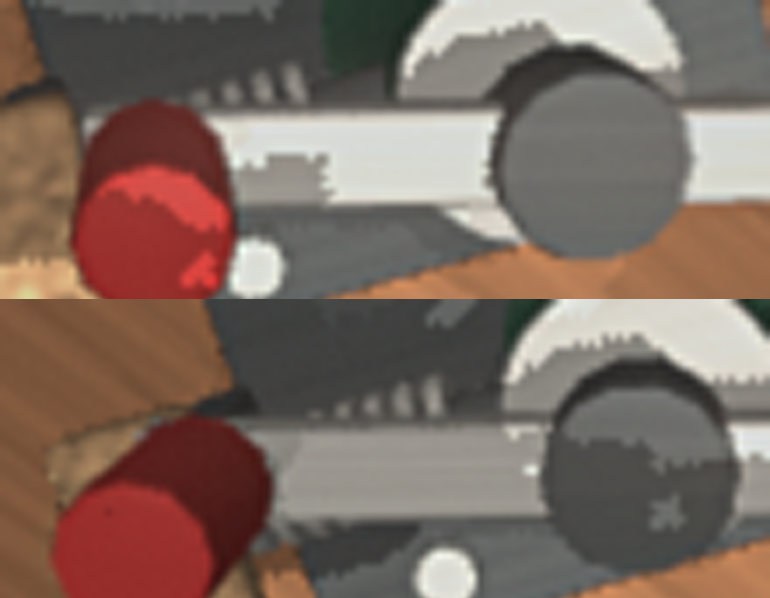

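The zoom gives these centres. Frame 0: knob top (256.5,184.7), hub top (319.4,173.0). Frame 1: knob top (178.7,187.3), hub top (251.4,175.3).

```bash
python3 - <<'E'
from h import *
import pickle
W,k,h,yaw=pickle.load(open('w.pkl','rb'))
S=pickle.load(open('s0.pkl','rb'))
K=[(W[0],256.5,184.7),(W[1],178.7,187.3)];H=[(W[0],319.4,173.),(W[1],251.4,175.3)]
print(tri(K),tri(H),tri(K+[(S['top'],302.3,171)]),tri(H+[(S['top'],281.2,187.2)]))
kk=[atz(s,u,v,.1905) for s,u,v in K];print(kk)
for zh in(.15,.155,.16): 
    hh=[atz(s,u,v,zh) for s,u,v in H];print(zh,hh,np.linalg.norm(np.mean(kk,0)[:2]-np.mean(hh,0)[:2]))
E
```

```text
[ 0.58767457 -0.07499584  0.18917749] [ 0.54323543 -0.02015334  0.14551074] [ 0.58709616 -0.07501571  0.19036033] [ 0.54359405 -0.02088539  0.14789056]
[array([ 0.58735079, -0.07524615,  0.1905    ]), array([ 0.5871525 , -0.07492315,  0.1905    ])]
0.15 [array([ 0.54291313, -0.02168902,  0.15      ]), array([ 0.54236029, -0.02070822,  0.15      ])] 0.06995853512290312
0.155 [array([ 0.54264006, -0.02331899,  0.155     ]), array([ 0.54129527, -0.02140144,  0.155     ])] 0.06950183234842013
0.16 [array([ 0.542367  , -0.02494896,  0.16      ]), array([ 0.54023025, -0.02209466,  0.16      ])] 0.06906813009847684
```

```bash
python3 - <<'E'
from h import *
k=np.array([.5873,-.0751]);a=np.array([.5430,-.0210]);th=np.arctan2(*(k-a)[::-1]);print(th)
q=down(th+np.pi)
bot.gripper_to(.05)
bot.move_pose([k[0],k[1],.25],q)
bot.move_straight([k[0],k[1],.178],rate=.1)
bot.wait(.2);print(status.current_ft_force(),status.current_moment(),status.current_ee_pos())
bot.gripper_to(.02);bot.wait(.3)
print(status.current_ft_force(),status.current_moment(),status.current_ee_pos(),status.current_opening(),status.current_grasp_force(),status.current_time())
s=cams.snapshot('wrist');save(s,'g.png')
E
```

```text
-0.8846643204384194
[ 0.18168685 -0.78845599 -0.04275974] [-0.020942   -0.0188556  -0.06351874] [ 0.5878366  -0.07516457  0.17881718]
[-0.01795308 -1.01568081  2.91968941] [-0.03580586  0.06463636 -0.00379028] [ 0.58755101 -0.07515597  0.17828219] 0.02137373790519167 58.644254207611084 6.4583
```

View pics/g.png

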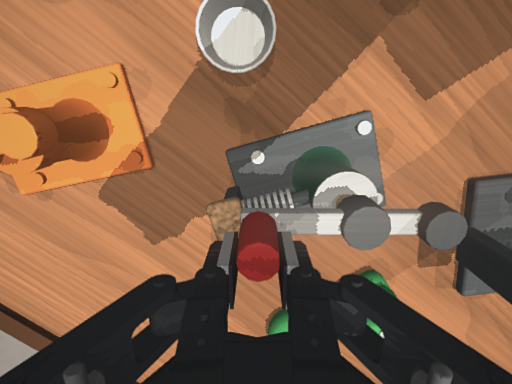

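The knob is held between the pads at about (258,245). I'll make a short test arc forward and log the forces.

```bash
cat >> h.py <<'E'
import json,os
A0=np.array([.5430,-.0210]);TH=-.8847;RAD=.070
def load(): return json.load(open('st.json')) if os.path.exists('st.json') else dict(phi=0.,cx=0.,cy=0.,r=RAD)
def dump(st): json.dump(st,open('st.json','w'))
def force(n=5):
    return np.mean([np.array(status.current_ft_force()) for _ in range(n)],0)
def fr(phi):
    a=TH-phi; n=np.array([np.cos(a),np.sin(a)]); return n,np.array([n[1],-n[0]])
def go(st,target,step,rate=.06,lim=8.,gain=0.,log=None,settle=0.):
    """arc to crank angle target; returns True if push exceeded lim"""
    q=down(TH+np.pi); N=max(1,int(np.ceil(abs(target-st['phi'])/step-1e-6))); p0=st['phi']
    for i in range(1,N+1):
        phi=p0+(target-p0)*i/N; n,t=fr(phi)
        p=A0+[st['cx'],st['cy']]+st['r']*n
        bot.move_straight([p[0],p[1],.178-.003*phi/(2*np.pi)],q,rate=rate)
        if settle: bot.wait(settle)
        st['phi']=phi; F=force()[:2]; push=-F@t*np.sign(target-p0); rad=F@n
        if gain: st['cx']+=gain*rad*n[0]; st['cy']+=gain*rad*n[1]
        dump(st)
        if log is not None: log.append((phi,push,rad,status.current_time(),*np.array(status.current_ee_pos())[:2]-p))
        if push>lim: return True
    return False
E
python3 - <<'E'
from h import *
np.set_printoptions(precision=4,suppress=True)
print([np.round(status.current_ft_force(),2) for _ in range(3)])
st=load();L=[];print(go(st,np.radians(50),np.radians(10),log=L))
print(np.array(L))
bot.wait(.3);F=force();n,t=fr(st['phi']);print(F,-F[:2]@t,F[:2]@n,status.current_opening())
E
```

```text
[array([ 0.09, -0.81,  2.57]), array([ 0.09, -0.81,  2.57]), array([ 0.09, -0.81,  2.57])]
False
[[ 0.1745  2.1737  0.1375  6.8583  0.     -0.0002]
 [ 0.3491  2.9626 -0.0288  7.2083 -0.0003 -0.0003]
 [ 0.5236  2.4347 -0.9779  7.5583 -0.0006 -0.0002]
 [ 0.6981  1.3001  1.3122  7.9083 -0.0006 -0.0001]
 [ 0.8727  1.7152  1.4796  8.2583 -0.0006 -0.    ]]
[ 0.8442 -1.9541  5.188 ] 1.1920016747230586 1.7636052595303957 0.021423255856464714
```

```bash
python3 - <<'E'
from h import *
np.set_printoptions(precision=4,suppress=True)
d=np.radians
st=load();L=[];print(go(st,d(182.3),d(10),log=L,lim=10),st['phi'])
print(np.array(L)[:,:4])
bot.wait(.2);F=force();n,t=fr(st['phi']);print(F,F[:2]@t,F[:2]@n,status.current_opening())
E
```

```text
False 3.181735226385663
[[ 1.0376  2.1587  1.9923  8.9   ]
 [ 1.2025  1.3801  0.8605  9.2417]
 [ 1.3675  2.7139  1.168   9.5833]
 [ 1.5324  1.8626  0.9062  9.925 ]
 [ 1.6973  2.5407  1.1248 10.2667]
 [ 1.8623  1.8872  0.2581 10.6083]
 [ 2.0272  2.3802  1.2558 10.95  ]
 [ 2.1921  1.8237  0.9029 11.2917]
 [ 2.3571  2.5337  0.8523 11.6333]
 [ 2.522   1.6827 -0.1584 11.975 ]
 [ 2.6869  1.0157  1.3353 12.3167]
 [ 2.8519  2.612   0.5003 12.6583]
 [ 3.0168  2.2898  1.3983 13.    ]
 [ 3.1817  2.8834  0.3732 13.3417]]
[-1.9714 -0.4801  6.6232] -1.8632615015718106 0.8033074525284819 0.02182633945366483
```

```bash
python3 - <<'E'
from h import *
np.set_printoptions(precision=3,suppress=True)
d=np.radians
st=load()
for tgt in (87.9,272.2,177.9):
    L=[];print(go(st,d(tgt),d(10),log=L,lim=10),st['phi']);L=np.array(L);print(L[:,1],L[:,2],L[-1,3])
    if abs(st['phi']-d(tgt))>1e-3: break
    bot.wait(.1)
print(status.current_opening(),force())
E
```

```text
False 1.5341444125030157
[1.597 2.501 2.054 3.274 2.368 2.969 2.207 2.121 2.588 2.3  ] [1.496 1.947 0.785 1.238 1.944 1.372 0.42  0.493 1.155 0.577] 16.9583
False 4.750786223928565
[2.056 2.106 2.264 2.283 2.361 2.307 1.818 3.06  3.086 3.158 1.67  1.863
 2.274 2.177 1.662 1.315 2.209 2.019 1.61 ] [1.825 1.924 1.562 1.415 1.597 1.632 1.185 0.754 1.734 1.371 1.545 2.307
 1.819 2.122 2.084 1.862 1.878 1.858 2.869] 23.7083
False 3.1049407392979123
[2.166 2.094 1.877 3.327 2.553 3.096 2.483 1.585 1.414 2.053] [ 2.408  2.573  3.137  1.987  2.726  2.692  1.639  1.331  0.49  -0.191] 27.225
0.021419715772216123 [1.457 1.558 5.577]
```

```bash
python3 - <<'E'
from h import *
np.set_printoptions(precision=3,suppress=True)
d=np.radians
def avg(st):
    n,t=fr(st['phi']);v=[]
    for _ in range(6): bot.wait(.03); v.append(-force(1)[:2]@t)
    return np.mean(v)
st=load();L=[];r=go(st,d(286),d(10),log=L,lim=5.5);print(r,np.array(L)[:,1])
if not r:
    L=[]
    while st['phi']<d(370):
        hit=go(st,st['phi']+d(1.5),d(2),rate=.05,log=L,lim=5.0)
        if hit:
            a=avg(st);print('hit',np.degrees(st['phi']),L[-1][1],a)
            if a>6.6: break
    L=np.array(L);print(len(L),L[-12:,:4])
print(status.current_time(),status.current_opening())
E
```

```text
False [2.549 2.429 1.684 1.7   1.169 1.994 2.472 1.929 1.712 2.414 2.845]
hit 335.5000000000003 6.535778396434489 5.7198684029988485
hit 337.0000000000003 6.65914595686993 6.85718707057384
34 [[ 5.594  2.962  2.643 36.925]
 [ 5.62   3.609  3.728 37.175]
 [ 5.646  4.083  2.462 37.425]
 [ 5.672  1.976  3.287 37.675]
 [ 5.699  2.861  2.762 37.925]
 [ 5.725  2.388  2.927 38.175]
 [ 5.751  2.597  2.134 38.425]
 [ 5.777  2.834  2.656 38.675]
 [ 5.803  2.585  3.581 38.925]
 [ 5.829  4.866  2.131 39.175]
 [ 5.856  6.536  1.184 39.425]
 [ 5.882  6.659  2.76  39.875]]
40.075 0.021372654266592295
```

The bottom is felt: the push climbs from 2.6 to 6.9 N over three small steps, so the twist is about 0.105. Now I'll back off a quarter turn, relax and release.

```bash
python3 - <<'E'
from h import *
d=np.radians
st=load();L=[]
print(go(st,5.78-np.pi/2-.04,d(10),log=L,lim=12),np.round(np.array(L)[:,1],1))
go(st,st['phi']+.035,d(10),rate=.04); bot.wait(.2);print(force(),status.current_opening())
n,t=fr(st['phi']);exp=A0+RAD*n
bot.gripper_to(.05)
p=np.array(status.current_ee_pos());bot.move_straight([p[0],p[1],.26],rate=.12)
bot.wait(.2)
s=cams.snapshot('wrist');save(s,'end.png');s2=cams.snapshot('side')
print(proj(s,[*exp,.188]),proj(s,[*A0,.148]),status.current_time(),force())
cv2.imwrite('pics/end.png',np.hstack([cv2.resize(s['img'],(400,300)),cv2.resize(s2['img'],(400,300))])[:,:,::-1])
E
```

```text
False [0.5 2.8 2.8 2.2 3.  2.9 2.1 2.1 2.6 2.5]
[2.00538474 2.12564778 7.0252629 ] 0.021538541505007364
(np.float64(256.4398728531973), np.float64(207.69127499697535)) (np.float64(216.44376512203172), np.float64(123.90265267257091)) 45.5583 [-0.7350972   0.18471823  0.27171999]
```

View pics/end.png

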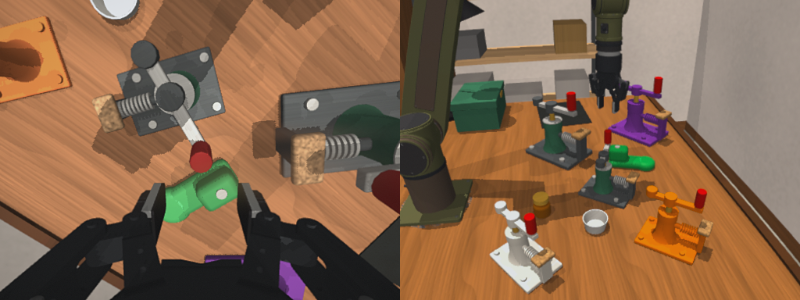

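The knob is at about (256,204), against an expected (256,208). The tap is intact, the gripper is clear above and the bystanders look undisturbed.

```bash
python3 -c "
from h import *
print(order.hand_in())"
```

```text
the job is handed in; nothing more can be done
None
```

The job is handed in: I tapped the smaller green jack's thread in half-turn-forward, quarter-back strokes until I felt the bottom at about 7 N on the third forward stroke. I then backed the tap off a quarter turn and let go at about 46 s, with the tap whole and the other things looking undisturbed.

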